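# Set back the drag pins of three gauge stands

## Task

The drag pins of the three gauge stands still stand up from the last reading: set them back for the next batch by tapping each one gently down with a fingertip until its head rests on the collar - first the pin with the wide flat head, then the domed one, then the slim one, letting go of each before the next. Press lightly, so that the sprung collar never hits its stop, and leave the stands and everything else on the bench standing where they are; nothing is gripped or lifted.

Things in the scene. Friction and masses are not known exactly. Their poses are not given: they have to be found in the camera images.
- flat_stand: loose gauge stand, about 1 kg, in any of three places: dark foot 70 mm across, 18 mm high; column 29 mm across to 47 mm; bright collar 29 mm across with its top at 62 mm, and above it a vertical drag pin whose head is a wide flat disc, 44 mm across and 8 mm thick. Origin: centre of the foot's underside.
- flat_top (a point): centre of the top of that pin head, moving with it; with the pin fully down it is 70 mm above the bench, at the start 10 to 16 mm higher
- flat_pin (a joint): how far that drag pin has been pushed down into its collar, m: 0 fully up, 0.016 fully down with the head resting on the collar; starts at 0 to 0.006. Needs about 3 N and stays where it is left
- flat_sleeve (a joint): how far the collar under that head has sunk, m: it is sprung (1.2 N/mm), gives 2 to 3 mm while the pin is being pushed, sinks further once the pin is fully down, comes back up when let go, and hits a hard stop at 0.010 (about 12 N)
- dome_stand: loose gauge stand, about 1 kg, in any of three places: dark foot 70 mm across, 18 mm high; column 29 mm across to 47 mm; bright collar 29 mm across with its top at 62 mm, and above it a vertical drag pin whose head is a mushroom-shaped dome, 25 mm across and 14 mm high, rounded on top. Origin: centre of the foot's underside.
- dome_top (a point): centre of the top of that pin head, moving with it; with the pin fully down it is 76 mm above the bench, at the start 10 to 16 mm higher
- dome_pin (a joint): how far that drag pin has been pushed down into its collar, m: 0 fully up, 0.016 fully down with the head resting on the collar; starts at 0 to 0.006. Needs about 3 N and stays where it is left
- dome_sleeve (a joint): how far the collar under that head has sunk, m: it is sprung (1.2 N/mm), gives 2 to 3 mm while the pin is being pushed, sinks further once the pin is fully down, comes back up when let go, and hits a hard stop at 0.010 (about 12 N)
- slim_stand: loose gauge stand, about 1 kg, in any of three places: dark foot 70 mm across, 18 mm high; column 29 mm across to 47 mm; bright collar 29 mm across with its top at 62 mm, and above it a vertical drag pin whose head is a slim plain cylinder, 14 mm across and 12 mm high, flat on top. Origin: centre of the foot's underside.
- slim_top (a point): centre of the top of that pin head, moving with it; with the pin fully down it is 74 mm above the bench, at the start 10 to 16 mm higher
- slim_pin (a joint): how far that drag pin has been pushed down into its collar, m: 0 fully up, 0.016 fully down with the head resting on the collar; starts at 0 to 0.006. Needs about 3 N and stays where it is left
- slim_sleeve (a joint): how far the collar under that head has sunk, m: it is sprung (1.2 N/mm), gives 2 to 3 mm while the pin is being pushed, sinks further once the pin is fully down, comes back up when let go, and hits a hard stop at 0.010 (about 12 N)
- anvil_flat: bystander, loose: black flat anvil, 60 mm round foot with a 24 mm stem, 40 mm high; origin under its centre
- anvil_vee: bystander, loose: black vee anvil, 40 mm wide, 46 mm high; origin under its centre
- brass_weight: bystander, loose: small brass weight with a knob, 44 mm across, 36 mm high; origin under its centre
- steel_disc: bystander, loose: thick plain steel disc, 49 mm across, 24 mm high; origin under its centre
- test_block: bystander, loose: thin steel test disc, 50 mm across, 12 mm high; origin under its centre

How it is judged:
On the way, in this order (a step that is already met when the one before it is completed fails the run):
1. the wide flat pin is fully down and the finger is off it again (value of joint flat_pin above 0.0135 m and value of joint flat_sleeve below 0.002 m and contact force between each of the arm, the fingers and flat_stand below 0.05 N), for 0.1 s.
2. the domed pin is fully down and the finger is off it again (value of joint dome_pin above 0.0135 m and value of joint dome_sleeve below 0.002 m and contact force between each of the arm, the fingers and dome_stand below 0.05 N), for 0.1 s.
3. the slim pin is fully down and the finger is off it again (value of joint slim_pin above 0.0135 m and value of joint slim_sleeve below 0.002 m and contact force between each of the arm, the fingers and slim_stand below 0.05 N), for 0.1 s.
At the end, for the whole second after the job is handed in: All three pins are down to within 2.5 mm of resting on their collars, pushed in the order flat, domed, slim; the collars have sprung back to within 2 mm; the stands are upright and, like the bystanders, within 12 mm of where they were (value of joint each of flat_pin, dome_pin, slim_pin above 0.0135 m and value of joint each of flat_sleeve, dome_sleeve, slim_sleeve below 0.002 m and angle between each of flat_stand, dome_stand, slim_stand's own z axis and vertical below 0.05 rad and distance of each of flat_stand, dome_stand, slim_stand, anvil_flat, anvil_vee, brass_weight, steel_disc, test_block from where it was at the start of the episode below 0.012 m and linear speed of each of flat_stand, dome_stand, slim_stand below 0.02 m/s); the robot touches nothing.
It fails at once if a pin is pushed before the one ahead of it in the order (flat, domed, slim) is fully down ((value of joint dome_pin above 0.009 m and value of joint flat_pin below 0.013 m) or (value of joint slim_pin above 0.009 m and value of joint flat_pin below 0.013 m) or (value of joint slim_pin above 0.009 m and value of joint dome_pin below 0.013 m)).
It fails at once if a sprung collar is pressed onto its stop (value of joint any of flat_sleeve, dome_sleeve, slim_sleeve above 0.0095 m).
It fails at once if the robot presses a stand with more than 25 N (contact force between any of the fingers, the arm and flat_stand above 25 N or contact force between any of the fingers, the arm and dome_stand above 25 N or contact force between any of the fingers, the arm and slim_stand above 25 N).
It fails at once if a stand is shifted more than 12 mm, lifted or tipped (distance of any of flat_stand, dome_stand, slim_stand from where it was at the start of the episode above 0.012 m or height (world z) of any of flat_stand, dome_stand, slim_stand above 0.006 m or angle between any of flat_stand, dome_stand, slim_stand's own z axis and vertical above 0.12 rad).
It fails at once if a bystander is moved more than 12 mm or lifted (distance of any of anvil_flat, anvil_vee, brass_weight, steel_disc, test_block from where it was at the start of the episode above 0.012 m).
It also fails if it takes over 51 s, if anything falls off the work surface, if the arm or the gripper's body presses on something with over 40 N, if the wrist force passes 120 N, or if a joint passes its speed limit or range.

## Robot

A 7-joint arm with a two-finger parallel gripper is mounted at the origin on the work surface; the furniture and walls round the work are solid. World frame = base frame: x ahead of the robot, y to its left, z up, the work surface at z = 0. Lengths are in m, angles in rad, forces in N, time in s.
With the tool pointing down it reaches from about 0.425 to 0.925 m from the base axis. Payload 6.8 kg.
Tool frame: the origin (TCP) lies midway between the tips of the shut fingers; the grasp point (between the pads) lies 19 mm behind it; z points along the fingers, y is the line along which they close (so a half turn about z gives the same grasp; the last joint's range is limited). The gripper opens to 85 mm and grips with 20 to 120 N. Pads are 22 mm wide; open, the fingers measure 114 mm over their backs; the gripper's body (76 mm by 85 mm) begins 54 mm behind the grasp point. The pads swing forward as they close: fully open they stand 13 mm farther back than shut.
Start: joints at [1.055, 0.477, 0.022, 1.555, -0.011, 1.109, -0.083], TCP at [0.268, -0.62, 0.231] pointing down, gripper open.
Joint ranges: [-2.96, 2.96], [-0.34, 2.1], [-1.41, 1.46], [0.24, 2.44], [-1.37, 4.51], [0.17, 1.92], [-2.96, 2.96]. Speed limits (rad/s): [2.39, 2.39, 3.14, 3.14, 3.14, 3.14, 3.14].

## Interface

Orientations are given as a unit quaternion [w, x, y, z].
In Python, from cell import env, kinematics, monitor, cams, spot_in, mark_of gives the robot as it stands. Calls block until the motion is done:
- env.reach(position, orientation): joint-space move of the TCP to a pose.
- env.movel(position, velocity=0.15, rot=None, stop_force=None): straight line of the TCP; rot=None keeps the orientation; velocity is the mean speed in m/s. With stop_force (N) it stops when the force on the tool has changed by that much, and returns True; else False.
- env.goto_joints(angles): joint-space move.
- env.grip(opening, f_grip=None): finger opening in m; f_grip is the grip in N (None keeps the last); returns when the fingers have stopped.
- env.dwell(seconds).
- kinematics.inverse_kinematics(position, orientation): joint angles nearest the present ones, or None.
- monitor.get_state(): the state.
- cams.camera(name): name is "side" or "top"; returns (picture, depth): 420x560x3 uint8, blue, green, red; 420x560 float32, m along the optical axis (not along the pixel's ray), 0 where there is no reading.
- cams.calibration(name): a dict with "fx", "fy", "cx", "cy" (pixels), "rvec" (rotation vector, rad) and "tvec" (3), from world to camera coordinates, as OpenCV has them. Camera axes: x right, y down, z forward; pixel columns grow to the right and rows downward; lengths in m; the calibration is good to about 2 mm. A picture is of the moment at which its call begins. calibration takes no time and is no camera call.
A pose or a line that the arm cannot do raises env.PlanningError and nothing moves.
- env.job_done(): hands the job in; it is judged then, once.
Trained networks look in the newest picture that a camera, given by its name, has taken for a name from the list of things; names that differ only in an ending like _2 or _b are one class to them, and where a whole thing is asked for, a point or a joint stands for the part that bears it (a point fixed in the world has none). Each returns a list of dicts, best first, with "score" (0 to 1); they miss things now and then, are a little off and sometimes report something else, mostly with a low value. They report only what shows in the picture. A call takes as long as a camera call.
- spot_in(query, camera): "at" ([x, y, z] in m, in the coordinates of the camera as it stood for that picture, good to about 4 mm: the middle of the surface that is visible of it).
- mark_of(query, camera): "at" ([x, y, z] in m, in the coordinates of the camera as it stood for that picture, good to about 4 mm: a listed point, or the origin of a listed thing).
The state is a dict: "time": time; "qpos": joint angles; "joint_velocities": joint speeds; "joint_torque": joint torques, N m; "tcp_pos": TCP position; "orientation": TCP orientation; "force": force on the tool from outside, world axes, zero at the start; "torque": the same for the moment, N m; "opening": finger opening in m; "gripper_force": force on a finger pad.
Only numpy, scipy, OpenCV 4.12 (cv2) and the standard library are available. Lean on these libraries where they do the work, as an engineer would, in place of code of your own. Each camera call takes 0.05 s, during which the arm holds its last target. There are 200 camera calls.

## Working session

There is one attempt and no reset: what is moved stays moved. The work goes in short steps, each a Python script; the robot and the scene stay as the last script left them, time stands still between calls to the robot, and variables do not carry over. Pictures are saved under pics/ and viewed, at most 10 in all, crops included, and the job is handed in when it is done.

```bash
mkdir -p pics; cat > h.py <<'E'
from cell import env, kinematics, monitor, cams, spot_in, mark_of
import numpy as np, cv2
def w(p,c):
    k=cams.calibration(c);R=cv2.Rodrigues(np.array(k["rvec"],float))[0]
    return R.T@(np.array(p)-np.array(k["tvec"]).ravel())
def cloud(c,d):
    k=cams.calibration(c);v,u=np.mgrid[:420,:560]
    P=np.stack([(u-k["cx"])/k["fx"]*d,(v-k["cy"])/k["fy"]*d,d],-1)
    R=cv2.Rodrigues(np.array(k["rvec"],float))[0]
    return (P-np.array(k["tvec"]).ravel())@R
def px(p,c):
    k=cams.calibration(c);K=np.array([[k["fx"],0,k["cx"]],[0,k["fy"],k["cy"]],[0,0,1]])
    return cv2.projectPoints(np.array([p],float),np.array(k["rvec"],float),np.array(k["tvec"],float),K,None)[0].ravel()
E
python3 - <<'E'
from h import *
for c in("top","side"):
    im,d=cams.camera(c);cv2.imwrite(f"pics/{c}0.png",im)
    W=cloud(c,d);np.save(c+"0.npy",W)
    for n in("flat_top","dome_top","slim_top"):
        for r in mark_of(n,c)[:3]:
            p=w(r["at"],c);print(c,n,round(r["score"],2),p.round(3),px(p,c).round())
s=monitor.get_state();print(s["time"],s["tcp_pos"],s["orientation"],s["opening"])
E
```

```text
top flat_top 0.57 [ 0.423 -0.312  0.081] [338. 216.]
top dome_top 0.41 [0.453 0.039 0.088] [169. 209.]
top slim_top 0.44 [ 0.474 -0.148  0.092] [258. 195.]
side flat_top 0.81 [ 0.419 -0.311  0.079] [330. 200.]
side dome_top 0.65 [0.454 0.04  0.087] [221. 279.]
side slim_top 0.55 [ 0.468 -0.152  0.087] [271. 224.]
side slim_top 0.22 [ 0.42  -0.311  0.08 ] [330. 200.]
0.4 [ 0.26763057 -0.61960089  0.23114227] [-1.31868524e-04  9.79292672e-01  2.02449608e-01 -4.37955549e-05] 0.08544015082779786
```

View pics/top0.png

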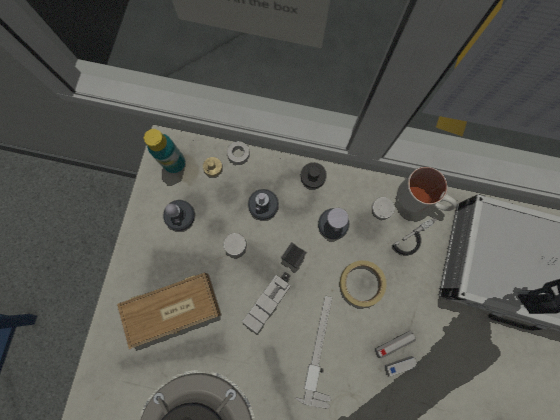

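View pics/side0.png

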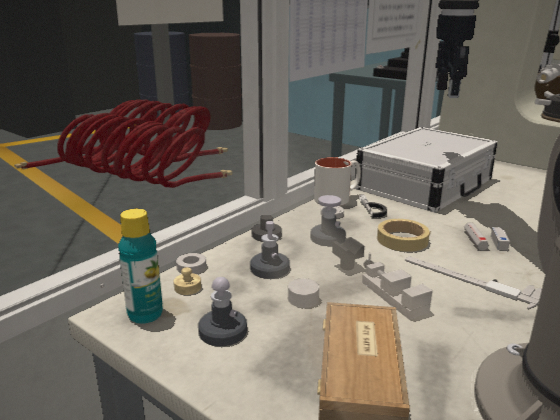

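```bash
python3 - <<'E'
from h import *
for c in("top","side"):
    W=np.load(c+"0.npy")
    for n,p,r in(("flat",(.421,-.311),.03),("dome",(.454,.04),.03),("slim",(.471,-.15),.03)):
        m=(np.hypot(W[...,0]-p[0],W[...,1]-p[1])<r)&(W[...,2]>.06)&(W[...,2]<.12)
        q=W[m];z=np.percentile(q[:,2],95);t=q[q[:,2]>z-.004]
        print(c,n,len(q),"ztop",z.round(4),"mid",((t.min(0)+t.max(0))/2).round(4),"mean",t.mean(0).round(4),"ext",np.ptp(t,axis=0).round(4))
    m=(W[...,0]>.3)&(W[...,0]<.7)&(W[...,1]>-.45)&(W[...,1]<.2)&(W[...,2]>.10)
    print("tall",m.sum(), W[m].max(0).round(3) if m.any() else "")
E
```

```text
top flat 342 ztop 0.0855 mid [ 0.4198 -0.3123  0.0851] mean [ 0.4198 -0.312   0.0835] ext [0.0405 0.0424 0.0072]
top dome 144 ztop 0.0884 mid [0.4556 0.0368 0.0875] mean [0.4548 0.0367 0.0865] ext [0.0176 0.0168 0.0062]
top slim 116 ztop 0.0901 mid [ 0.4721 -0.1548  0.0896] mean [ 0.4717 -0.1547  0.0888] ext [0.0133 0.0108 0.0062]
tall 17073 [0.666 0.076 0.566]
side flat 298 ztop 0.0832 mid [ 0.4208 -0.3109  0.0817] mean [ 0.4203 -0.3078  0.0822] ext [0.043  0.0475 0.0047]
side dome 368 ztop 0.0866 mid [0.456  0.0393 0.0854] mean [0.4549 0.0413 0.0854] ext [0.0183 0.0167 0.0056]
side slim 183 ztop 0.0889 mid [ 0.4731 -0.1522  0.0876] mean [ 0.4722 -0.1514  0.0879] ext [0.013  0.0138 0.005 ]
tall 12323 [0.668 0.079 0.435]
```

The flat stand is at top pixel (337,218), the slim one at (263,202) and the dome at (177,213). The network marks, depth and stated heights all agree. Next I check clearance to the bottle, mug and window, then press the flat pin.

```bash
cat >> h.py <<'E'
PINS={"flat":(.4203,-.3115,.070),"dome":(.4558,.038,.076),"slim":(.4726,-.1535,.074)}
def show(t):
    s=monitor.get_state();print(t,round(s["time"],2),np.round(s["tcp_pos"],4),"F",np.round(s["force"],2))
def press(n):
    x,y,z=PINS[n]
    env.movel([x,y,z+.025],velocity=.08); show("above")
    print("stop",env.movel([x,y,z-.0065],velocity=.012,stop_force=6.0)); show("pressed")
    env.movel([x,y,z+.03],velocity=.03); env.movel([x,y,.2],velocity=.15); show("off")
E
python3 - <<'E'
from h import *
for c in("top","side"):
    W=np.load(c+"0.npy").reshape(-1,3)
    for n,p in PINS.items():
        r=np.hypot(W[:,0]-p[0],W[:,1]-p[1])
        for lo,hi in((.095,.13),(.13,.2),(.2,.4)):
            m=(W[:,2]>lo)&(W[:,2]<hi)&(r<.3)
            if m.sum()>3: i=np.argmin(np.where(m,r,9));print(c,n,(lo,hi),r[i].round(3),W[i].round(3))
s=monitor.get_state()
for n,p in PINS.items(): print(n,kinematics.inverse_kinematics([p[0],p[1],p[2]-.006],s["orientation"]),kinematics.inverse_kinematics([p[0],p[1],.2],s["orientation"]))
E
```

```text
top flat (0.095, 0.13) 0.15 [ 0.557 -0.371  0.124]
top flat (0.13, 0.2) 0.15 [ 0.558 -0.37   0.198]
top flat (0.2, 0.4) 0.149 [ 0.558 -0.37   0.209]
top dome (0.095, 0.13) 0.1 [0.556 0.046 0.101]
top dome (0.13, 0.2) 0.106 [0.561 0.046 0.13 ]
top slim (0.095, 0.13) 0.204 [0.567 0.027 0.104]
top slim (0.13, 0.2) 0.211 [0.573 0.032 0.131]
top slim (0.2, 0.4) 0.162 [ 0.632 -0.186  0.4  ]
side flat (0.095, 0.13) 0.149 [ 0.558 -0.367  0.103]
side flat (0.13, 0.2) 0.149 [ 0.559 -0.367  0.14 ]
side flat (0.2, 0.4) 0.148 [ 0.558 -0.366  0.207]
side dome (0.095, 0.13) 0.101 [0.556 0.051 0.11 ]
side dome (0.13, 0.2) 0.107 [0.562 0.048 0.131]
side slim (0.095, 0.13) 0.208 [0.567 0.032 0.123]
side slim (0.13, 0.2) 0.213 [0.572 0.035 0.132]
side slim (0.2, 0.4) 0.218 [ 0.583 -0.341  0.286]
flat [ 0.58664418  0.46183476 -0.08418548  2.04535916  0.06279773  0.63699483
 -0.70235072] [ 0.60477589  0.267383   -0.10191928  1.94387584  0.03330821  0.93216066
 -0.6764906 ]
dome [ 0.15607662  0.40217891 -0.44375468  2.17066209  0.29107472  0.62446337
 -1.65780194] [ 0.27962669  0.20001083 -0.55457332  2.05918671  0.13194396  0.91603686
 -1.50970332]
slim [ 0.35957425  0.42914882 -0.20727858  2.09646803  0.14563407  0.62933919
 -1.11048943] [ 0.41365126  0.23527902 -0.2592366   1.99204049  0.07471722  0.92338238
 -1.04695339]
```

```bash
python3 - <<'E'
from h import *
env.grip(0.0); show("start"); print(monitor.get_state()["opening"])
x,y,z=PINS["flat"]
env.movel([x,y,.2],velocity=.15); show("over")
press("flat")
im,d=cams.camera("side");W=cloud("side",d);cv2.imwrite("pics/s1.png",cv2.resize(im[170:350,180:380],(800,720))[:600])
m=(np.hypot(W[...,0]-x,W[...,1]-y)<.03)&(W[...,2]>.055)&(W[...,2]<.12)
print(m.sum(),np.percentile(W[m][:,2],[50,95]).round(4))
E
```

```text
start 1.17 [ 0.2677 -0.6196  0.2313] F [-0.04 -1.02  0.98]
-0.0002009195743599262
over 3.62 [ 0.42   -0.3121  0.2   ] F [ 0.31 -1.33 -0.32]
above 5.08 [ 0.4207 -0.3117  0.0955] F [ 0.05 -0.16 -0.64]
stop True
pressed 7.38 [ 0.4203 -0.3115  0.0646] F [-0.85  0.55  5.77]
off 9.54 [ 0.4197 -0.3112  0.1991] F [-0.27  0.02 -0.45]
229 [0.0683 0.0695]
```

The flat pin is down: its head now measures 0.0695 m against 0.070 m expected. Next come the domed and slim pins.

```bash
python3 - <<'E'
from h import *
for n in("dome","slim"):
    x,y,z=PINS[n]
    env.movel([x,y,.2],velocity=.15); show("over "+n)
    press(n)
    im,d=cams.camera("side");W=cloud("side",d)
    m=(np.hypot(W[...,0]-x,W[...,1]-y)<.03)&(W[...,2]>.055)&(W[...,2]<.12)
    zt=np.percentile(W[m][:,2],95);print(n,m.sum(),zt.round(4))
    if abs(zt-z)>.0025: break
cv2.imwrite("pics/s2.png",im)
im,d=cams.camera("top");cv2.imwrite("pics/t2.png",im)
E
```

```text
over dome 12.08 [0.4558 0.0374 0.2   ] F [-0.46 -0.1   0.93]
above 13.47 [0.4562 0.0381 0.1014] F [-0.22  0.06 -0.93]
stop True
pressed 15.87 [0.4559 0.038  0.0702] F [-0.51  0.77  5.97]
off 17.99 [0.4553 0.0378 0.1993] F [-0.6   1.17  0.56]
dome 291 0.0743
over slim 19.48 [ 0.4726 -0.1525  0.2   ] F [-0.18  0.07 -0.19]
above 20.88 [ 0.473  -0.1536  0.0995] F [-0.    0.44 -0.32]
stop True
pressed 23.21 [ 0.4726 -0.1535  0.0685] F [-0.94  0.48  5.58]
off 25.34 [ 0.472  -0.1534  0.1992] F [ 0.42 -0.03 -0.37]
slim 165 0.0731
```

View pics/s2.png

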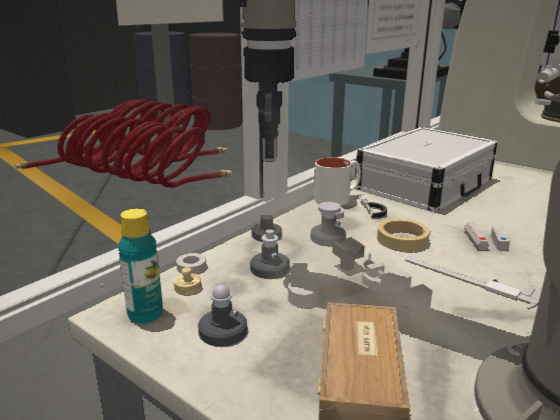

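The picture shows all three heads resting on their collars: flat at (330,208), slim at (270,237) and dome at (221,292). The stands and bystanders are unmoved and the gripper is clear.

```bash
python3 -c "
from h import *
print(env.job_done())"
```

```text
the job is handed in; nothing more can be done
None
```

I pressed the three pins down in order (flat, domed, slim) at about 6 N each. The final camera check showed all three heads on their collars and nothing else moved, and I handed the job in; no verdict came back.

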